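Close the reagent box

ROBOT

A 7-joint arm with a two-finger parallel gripper is mounted at the origin on the work surface. World frame = base frame: x ahead of the robot, y to its left, z up, the work surface at z = 0. Lengths are in mm, angles in rad, forces in N, time in s.
With the tool pointing down it reaches from about 400 to 875 mm from the base axis. Payload 19.3 kg.
Tool frame: the origin (TCP) lies at the very end of the fingers, on their centre line; the grasp point (between the pads) lies 19 mm behind it (grip_point_offset is the z of the grasp point in the tool frame, in mm); z points along the fingers, y is the line along which they close (so a half turn about z gives the same grasp; the last joint's range is limited). The gripper opens to 85 mm and grips with 20 to 120 N. Pads are 22 mm wide; open, the fingers measure 114 mm over their backs; the gripper's body (76 mm by 85 mm) begins 54 mm behind the grasp point. The pads swing forward as they close: fully open they stand 13 mm farther back than shut.
Start: joints at [-1.263, 0.521, -0.036, 1.599, 0.021, 1.021, -0.113], TCP at [230.565, 580.908, 231.291] pointing down, gripper open.
Joint ranges: [-2.91, 2.91], [-0.3, 2.13], [-1.5, 1.42], [0.17, 2.43], [-1.26, 4.41], [0.16, 1.93], [-2.52, 2.52]. Speed limits (rad/s): [1.89, 1.89, 2.39, 2.39, 3.01, 3.01, 3.01].

INTERFACE

Orientations are given as a 3x3 rotation matrix whose columns are the frame's x, y, z axes.
In Python, from workcell import movep, movel, goto_joints, open_gripper, clamp, wait, inverse_kinematics, read_state, camera, PlanningError, finish_job, grip_point_offset gives the robot as it stands. Calls block until the motion is done:
- movep(position, orientation): joint-space move of the TCP to a pose.
- movel(position, frame=None, max_speed=150, guard=None): straight line of the TCP; frame=None keeps the orientation; max_speed is the mean speed in mm/s. With guard (N) it stops when the force on the tool has changed by that much, and returns True; else False.
- goto_joints(angles): joint-space move.
- open_gripper() and clamp(): open the fingers fully, or close them until they stop; the grip force is fixed at half the most.
- wait(seconds).
- inverse_kinematics(position, orientation): joint angles nearest the present ones, or None.
- read_state(): the state.
- camera(name): name is "side" or "top" or "wrist"; returns a dict with "image" (400x640x3 uint8, blue, green, red), "range_z" (400x640 float32, mm along the optical axis (not along the pixel's ray), 0 where there is no reading), "fx", "fy", "cx", "cy" (pixels), "cam_to_world" (4x4, takes a point from camera to world coordinates). Camera axes: x right, y up, looking along -z (the intrinsics and any distortion apply to the point x, -y, -z); pixel columns grow to the right and rows downward; lengths in mm; the calibration is good to about 2 mm. The wrist camera is an equidistant fisheye: a pixel r from the principal point sees the ray r / f radians off the axis. A picture is of the moment at which its call begins.
A pose or a line that the arm cannot do raises PlanningError and nothing moves.
- finish_job(): hands the job in; it is judged then, once.
The state is a dict: "time": time; "qpos": joint angles; "qvel": joint speeds; "joint_efforts": joint torques, N m; "eef_pos": TCP position; "tool_rot": TCP orientation; "ft_force": force on the tool from outside, world axes, zero at the start; "torque": the same for the moment, N m; "finger_gap": finger opening in mm; "gripper_force": force on a finger pad.
Only numpy, scipy, OpenCV 4.12 (cv2) and the standard library are available. Lean on these libraries where they do the work, as an engineer would, in place of code of your own. Each camera call takes 0.05 s, during which the arm holds its last target. There are 200 camera calls.

TASK

The lid of the reagent box cannot seat because one of the four bottles in it stands far above the fill line. Take that tall bottle out and stand it upright in the low open tray, then put the big lid on the box so that it sits fully home, flat on the rim all round, and let go.

Things in the scene. Friction and masses are not known exactly. Their poses are not given: they have to be found in the camera images.
- box_mouth (a point): White open box fixed to the bench: outside 168 (x) x 128 (y) x 60 mm high, walls 4, floor 5 mm; dark fill line 50 mm up. Point: centre of the mouth, level with the rim; z up. Upright bottles stand in its quarters, 40 mm (x) and 30 mm (y) off centre: the tall one and three short ones (30 mm diameter, 40 mm tall, below the line, they can stay).
- bottle_center (a point): The tall bottle, brown glass, 110 mm tall, upright in any quarter of the box. Body 36 mm in diameter to 74 mm above its foot, shoulder to 82 mm, then a black cap 28 mm in diameter, 28 mm high. Point: on the axis half-way up, 55 mm above the foot; z up. Its cap, 27 to 55 mm above the point, can be gripped from above, clear of the box. 77 to 150 g.
- lid_grip (a point): Big white lid, right way up on the bench left or right of the box: plate 192 (x) x 152 (y) x 4 mm; under it a central plug 136 x 96 x 10 mm deep (12 mm to spare in the mouth); on top a grip bar 70 long (x), 18 thick (y), 36 mm high. Point: in the bar, 24 mm above the plate's top, 28 above its underside, 38 above the bench now; z up. Fits either way round. 110 to 220 g. Not the small lid.
- tray: Low open grey plastic tray, 120 x 120 mm outside and 12 mm high, walls and floor 4 mm thick, fixed to the bench on the other side of the box from the lid. Origin at the centre of its underside, on the bench; z up.
Things that resemble listed ones, but are neither listed nor needed, are in the scene too. Of the things that look like the tray, take the one that is nearest to the robot's base at the start.

How it is judged:
By the outcome, as a careful person would: the job done as asked, in the order asked, and still so for the second after the job is handed in, with the robot touching nothing.
It also fails if it takes over 64 s, if anything falls off the work surface, if the arm or the gripper's body presses on something with over 40 N, if the wrist force passes 120 N, or if a joint passes its speed limit or range.

## Working session

There is one attempt and no reset: what is moved stays moved. The work goes in short steps, each a Python script; the robot and the scene stay as the last script left them, time stands still between calls to the robot, and variables do not carry over. Pictures are saved under pics/ and viewed, at most 10 in all, crops included, and the job is handed in when it is done.

```bash
mkdir -p pics
cat > h.py <<'E'
import numpy as np, cv2
from workcell import *
def world(c, depth=None):
    d=c["range_z"] if depth is None else depth
    v,u=np.mgrid[0:d.shape[0],0:d.shape[1]]
    P=np.stack([(u-c["cx"])/c["fx"]*d,-(v-c["cy"])/c["fy"]*d,-d,np.ones_like(d)],-1)
    W=(P@np.array(c["cam_to_world"]).T)[...,:3]
    W[d<=0]=np.nan
    return W
E
python3 - <<'E'
from h import *
for n in("top","side"):
    c=camera(n); cv2.imwrite(f"pics/{n}0.png",c["image"]); np.savez(f"{n}0.npz",**c)
    print(n,c["fx"],c["cx"],c["cy"],np.round(c["cam_to_world"],3).tolist(),(c["range_z"]==0).mean())
s=read_state();print(s["time"],s["finger_gap"],np.round(s["tool_rot"],2).tolist(),grip_point_offset)
E
```

```text
top 465.2184149022894 317.1064858350702 197.41168132742933 [[0.013, 0.995, -0.099, 479.727], [-1.0, 0.013, -0.008, -78.039], [-0.007, 0.099, 0.995, 1258.728], [0.0, 0.0, 0.0, 1.0]] 0.0040546875
side 515.0905679374723 311.04690429058707 189.9041546181783 [[0.999, 0.029, -0.039, 552.515], [-0.049, 0.567, -0.822, -1168.867], [-0.002, 0.823, 0.568, 823.562], [0.0, 0.0, 0.0, 1.0]] 0.0038828125
0.1 85.24204404074067 [[-0.93, 0.37, -0.0], [0.37, 0.93, -0.0], [-0.0, -0.0, -1.0]] -18.700000000000003
```

View pics/top0.png

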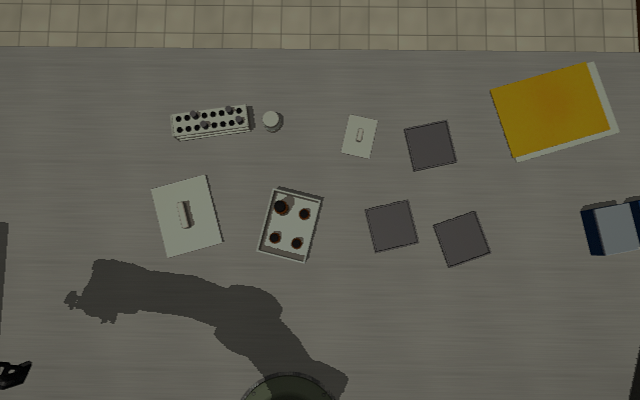

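View pics/side0.png

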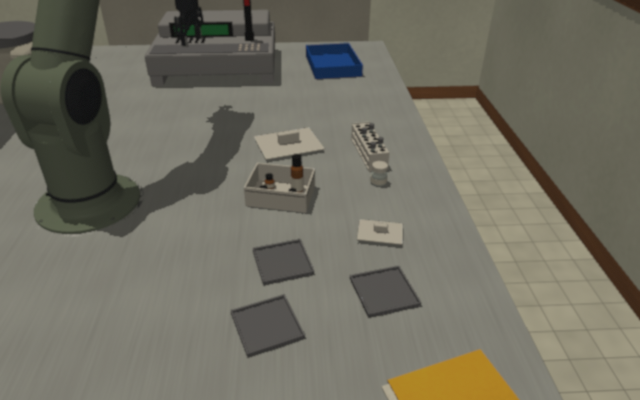

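The top view shows the lid at (187,215), the box at (290,225) with the tall bottle at (281,206), and tray lookalikes at (391,226), (461,239) and (430,146). The nearest tray to the base (about (290,400)) is the one at (391,226). The side view agrees: tall bottle at (297,167), lid at (289,143), tray at (283,261).

```bash
cat >> h.py <<'E'
def onplane(c, uv, z):
    uv=np.atleast_2d(np.asarray(uv,float)); M=np.array(c["cam_to_world"])
    r=np.stack([(uv[:,0]-c["cx"])/c["fx"],-(uv[:,1]-c["cy"])/c["fy"],-np.ones(len(uv))],-1)@M[:3,:3].T
    return M[:3,3]+r*((z-M[2,3])/r[:,2])[:,None]
def rect(c,mask,z,near=None,minpx=20):
    """largest (or nearest to pixel) blob -> world rectangle (centre, size, long-axis angle) on plane z"""
    n,l,s,ce=cv2.connectedComponentsWithStats(mask.astype(np.uint8))
    out=[]
    for i in range(1,n):
        if s[i,4]<minpx: continue
        k=max(cv2.findContours((l==i).astype(np.uint8),cv2.RETR_EXTERNAL,cv2.CHAIN_APPROX_NONE)[0],key=len)[:,0]
        W=onplane(c,k,z)[:,:2].astype(np.float32)
        (x,y),(w,h),a=cv2.minAreaRect(W)
        if w<h: w,h,a=h,w,a+90
        out.append((np.round(ce[i]).astype(int).tolist(),round(x,1),round(y,1),round(w,1),round(h,1),round((a+90)%180-90,1)))
    return out
E
python3 - <<'E'
from h import *
for n,win in (("top",(130,330,150,280)),("side",(235,330,120,220))):
    c=dict(np.load(n+"0.npz")); W=world(c); Z=W[...,2]; I=c["image"].astype(int)
    x0,x1,y0,y1=win; m=np.zeros(Z.shape,bool); m[y0:y1,x0:x1]=1
    print(n,"bench z",np.round(np.nanpercentile(Z[300:340,440:560] if n=="top" else Z[250:350,120:200],[5,50,95]),1))
    print(" z>95",rect(c,m&(Z>95),110+5,minpx=5), np.round(np.nanpercentile(Z[m],99.8),1))
    print(" 40-70",rect(c,m&(Z>40)&(Z<72),60))
    print(" lid bar 30-60",rect(c,m&(Z>30)&(Z<60),50))
    print(" lid bright",rect(c,m&(I.min(2)>120),14,minpx=200), "percentiles of bright",np.percentile(I[m].min(1),[10,50,90]))
    t=np.zeros(Z.shape,bool)
    if n=="top": t[100:290,340:500]=1
    else: t[225:370,225:430]=1
    g=I.max(2)
    print(" trays",rect(c,t&(g<82),12,minpx=300))
    for p in ([(391,226),(461,239),(430,146)] if n=="top" else [(283,261),(267,324),(385,290)]):
        print(p,I[p[1],p[0]],np.round(np.nanmedian(Z[p[1]-4:p[1]+5,p[0]-4:p[0]+5]),1),np.round(np.nanpercentile(Z[p[1]-28:p[1]+28,p[0]-28:p[0]+28],[50,90,95,98]),1))
    v=(Z*2+40).clip(0,255); cv2.imwrite(f"pics/{n}_z.png",np.nan_to_num(v).astype(np.uint8))
# crop
c=np.load("top0.npz")["image"]; a=cv2.resize(c[165:275,140:330],None,fx=4,fy=4,interpolation=cv2.INTER_CUBIC)
cv2.imwrite("pics/crop.png",a)
E
```

```text
top bench z [-3.6  0.5  4.4]
 z>95 [([280, 206], 571.2, 24.2, 27.2, 24.8, -89.3)] 114.5
 40-70 [([286, 225], 526.1, 4.7, 167.8, 128.5, -13.6), ([183, 215], 550.1, 278.2, 69.1, 19.4, 16.3), ([304, 213], 557.0, -34.6, 20.7, 18.1, -89.3), ([274, 238], 494.2, 41.5, 20.6, 17.9, -89.2), ([296, 243], 479.7, -16.6, 18.0, 17.9, -89.2)]
 lid bar 30-60 [([271, 217], 533.6, 34.7, 168.9, 69.3, -13.6), ([310, 199], 596.3, -49.4, 56.1, 7.2, 73.3), ([183, 215], 550.6, 279.5, 70.8, 22.6, 16.4), ([304, 214], 558.4, -33.9, 22.1, 21.0, -25.7), ([274, 237], 494.3, 42.2, 22.7, 21.2, 76.8), ([296, 243], 479.0, -15.4, 23.7, 21.3, -10.4)]
 lid bright [([291, 233], 531.3, 1.0, 143.1, 113.4, -13.3)] percentiles of bright [ 83.  91. 119.]
 trays [([430, 145], 751.0, -372.7, 124.5, 122.5, -77.4), ([391, 226], 530.3, -267.2, 123.8, 122.1, -76.0), ([462, 239], 498.5, -454.4, 123.9, 123.6, -70.1)]
(391, 226) [63 65 67] 4.4 [ 3.3  8.9 11.5 13.9]
(461, 239) [60 63 65] 4.6 [ 3.4  9.  11.5 13.7]
(430, 146) [60 61 64] 4.4 [ 3.3  9.  11.7 14. ]
side bench z [-2.7 -0.2  2.3]
 z>95 [([297, 158], 570.1, 4.7, 61.5, 24.2, 88.1)] 115.0
 40-70 [([288, 133], 551.3, 251.3, 69.2, 33.7, 15.2), ([280, 182], 524.6, -12.0, 174.1, 159.1, -13.6), ([269, 175], 494.5, 12.4, 25.8, 16.4, -89.2)]
 lid bar 30-60 [([288, 134], 550.2, 261.3, 76.8, 50.1, 15.2), ([279, 183], 523.8, -2.7, 178.2, 172.7, -13.6)]
 lid bright [([288, 142], 547.4, 283.7, 197.9, 158.5, 16.2)] percentiles of bright [ 66. 115. 140.]
 trays [([286, 263], 528.5, -279.1, 127.9, 116.9, -76.5), ([385, 293], 747.4, -384.0, 126.3, 120.2, -77.2), ([272, 327], 496.3, -464.7, 126.1, 118.1, -70.1)]
(283, 261) [80 84 86] 3.6 [ 2.6  7.7 10.7 12.3]
(267, 324) [80 83 85] 3.8 [ 3.6  8.1 11.  12.3]
(385, 290) [79 82 85] 3.4 [ 2.9  8.  10.6 12.2]
```

View pics/crop.png

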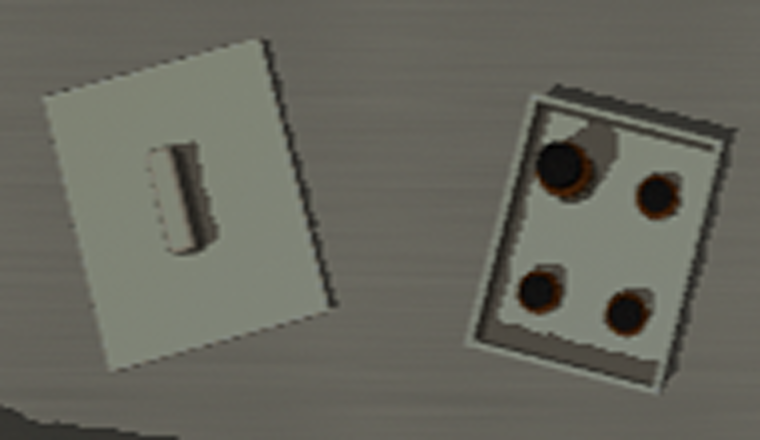

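The crop shows the lid bar at crop (175,200), the tall bottle in the upper-left quarter of the box at (563,163), and three short bottles. The numbers agree with the given sizes:
- **Box:** 168 x 128 mm, at -13.6°.
- **Bottle:** within 1 mm of the expected quarter, top at 115 mm.
- **Lid bar:** 70 x 19 mm, at 16.3°.
- **Tray:** about 122 mm square.

I'll go ahead with the bottle.

```bash
cat >> h.py <<'E'
BOX=np.array([526.1,4.7]); BOT=np.array([571.5,24.3]); TRAY=np.array([530.,-269.]); LID=np.array([550.2,278.8])
def down(deg):
    t=np.radians(deg); c,s=np.cos(t),np.sin(t)
    return np.array([[-s,c,0],[c,s,0],[0,0,-1.]])
def st(tag):
    s=read_state(); print(tag,"t",round(s["time"],2),"p",np.round(s["eef_pos"],1),"F",np.round(s["ft_force"],1),"gap",round(s["finger_gap"],1),"gf",round(s["gripper_force"],1),flush=True)
E
python3 - <<'E'
from h import *
R=down(76.4)
movep([*BOT,190],R); st("above")
print(movel([*BOT,90.],max_speed=120,guard=12)); st("down")
clamp(); st("clamped")
movel([*BOT,190.],max_speed=120); st("lifted")
for n in("wrist","top"):
    c=camera(n); cv2.imwrite(f"pics/{n}1.png",c["image"])
E
```

```text
above t 2.43 p [571.5  25.3 190. ] F [ 0.2 -0.2  0.6] gap 85.3 gf 0.0
False
down t 3.42 p [571.9  24.3  90.6] F [-0.2 -0.9  0.1] gap 85.5 gf 0.0
clamped t 3.99 p [571.8  24.4  90.4] F [-0.9 -0.1  5.5] gap 26.2 gf 58.7
lifted t 4.97 p [571.1  24.3 189.3] F [ 0.   0.8 -1.4] gap 26.1 gf 59.0
```

View pics/wrist1.png

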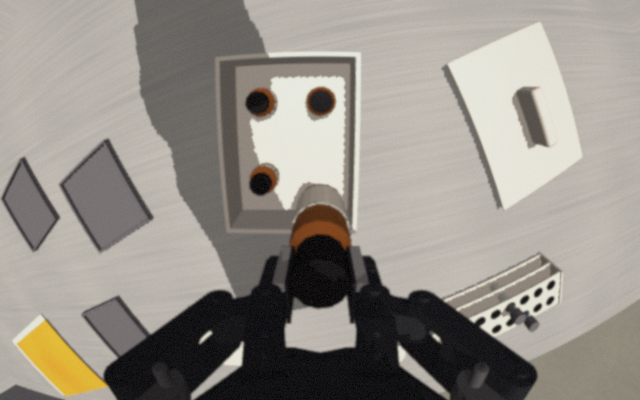

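The wrist view shows the tall bottle in the fingers at (320,240), upright and out of the box, with the three short ones still inside. Next is placing it in the tray.

Run:
```python
from h import *
R=down(76.4)
movel([*TRAY,190.],R,max_speed=180); wait(0.2); st("over tray")
movel([*TRAY,100.],max_speed=90); st("near")
print(movel([*TRAY,86.],max_speed=20,guard=4)); st("touch")
wait(.2); open_gripper(); st("open")
movel([*TRAY,215.],max_speed=130)
for n in("side","wrist","top"):
    c=camera(n); cv2.imwrite(f"pics/{n}2.png",c["image"]); np.savez(f"{n}2.npz",**c)
a=cv2.imread("pics/side2.png"); cv2.imwrite("pics/s2.png",cv2.resize(a[100:330,150:450],None,fx=2.5,fy=2.5))
st("end")
```

```text
over tray t 7.07 p [ 530.2 -268.5  190. ] F [ 0.4 -0.2 -1.2] gap 26.0 gf 59.0
near t 8.22 p [ 530.3 -269.2  100.5] F [ 0.1 -0.9 -1.1] gap 26.2 gf 59.0
True
touch t 8.76 p [ 530.1 -269.    89.4] F [-0.9  0.2  7.9] gap 26.4 gf 60.0
open t 9.57 p [ 529.7 -268.8   89.1] F [ 0.2 -0.2  0.7] gap 85.4 gf 0.0
end t 10.83 p [ 529.7 -268.9  214.3] F [-0.5  0.2  0.1] gap 85.3 gf 0.0
```

View pics/s2.png

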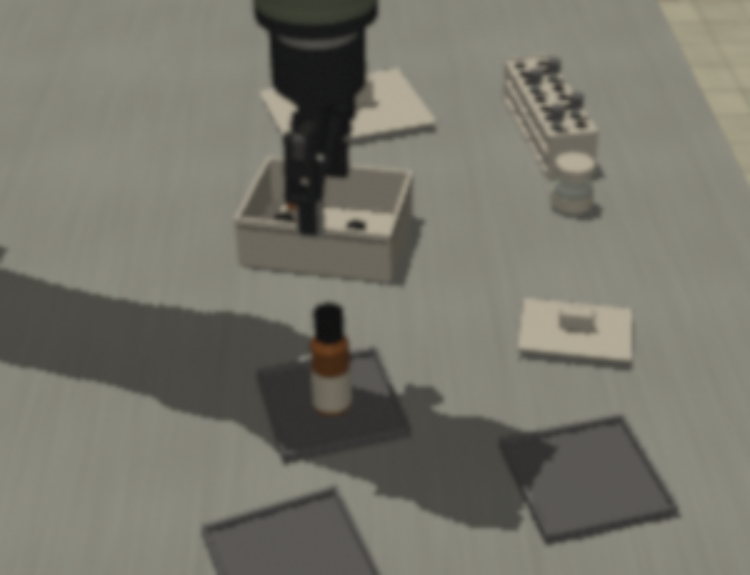

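The crop shows the bottle standing upright in the nearest tray at (330,360), with the fingers clear. Next is the lid.

Run:
```python
from h import *
movep([*LID,150],down(106.3)); st("above lid")
print(movel([*LID,21.],max_speed=90,guard=12)); st("down")
clamp(); wait(.2); st("clamped")
movel([*LID,150.],max_speed=90); wait(.3); st("lifted")
R2=down(76.4)
movel([*BOX,150.],R2,max_speed=110); wait(.3); st("over box")
for n in("side","wrist","top"):
    c=camera(n); cv2.imwrite(f"pics/{n}3.png",c["image"]); np.savez(f"{n}3.npz",**c)
c=dict(np.load("top3.npz")); W=world(c); Z=W[...,2]
# plate underside is 28 below grip point: grip point z=168.7+-, plate top ~ 145
m=np.zeros(Z.shape,bool); m[130:290,220:360]=1
print(np.round(np.nanpercentile(Z[m&(Z>120)&(Z<160)],[10,50,90]),1))
print(rect(c,m&(Z>130)&(Z<160),145,minpx=200))
```

```text
above lid t 12.82 p [550.9 277.5 150.2] F [ 0.1 -0.6 -0.1] gap 85.3 gf 0.0
False
down t 14.41 p [550.5 279.   21.5] F [-0.1  0.2 -0.4] gap 85.5 gf 0.0
clamped t 15.24 p [550.3 279.   21.2] F [-2.   0.7  6. ] gap 17.7 gf 59.3
lifted t 17.12 p [550.1 278.8 149.8] F [ 0.2  0.4 -1.4] gap 17.5 gf 58.5
over box t 20.07 p [526.1   4.8 150. ] F [ 1.2  0.7 -1.4] gap 17.0 gf 58.5
[140.5 143.1 145.8]
[([312, 223], 517.0, -60.3, 195.8, 53.9, -1.9)]
```

```bash
python3 -c "
import cv2,numpy as np
a=cv2.imread('pics/side3.png')[60:230,190:400]; b=cv2.imread('pics/wrist3.png')
cv2.imwrite('pics/j3.png',np.hstack([cv2.resize(a,(371,300)),cv2.resize(b,(425,300))]))"
```

```text
(no output)
```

View pics/j3.png

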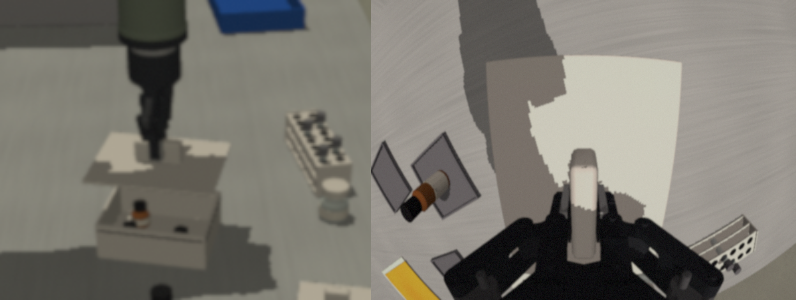

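The left half shows the lid hanging level over the box and parallel to it. In the right half (wrist view) the plate spans columns 487–682, centred on the bar at 583, and the bottle stands in the tray. I'll lower it now.

Run:
```python
from h import *
movel([*BOX,88.],max_speed=80); wait(.3); st("near")
print(movel([*BOX,69.],max_speed=20,guard=8)); st("touch")
```

```text
near t 21.45 p [526.2   4.8  88.3] F [-0.4 -0.3 -0.6] gap 17.5 gf 58.5
True
touch t 22.23 p [526.    4.7  71.2] F [-2.9  0.   9.7] gap 17.3 gf 60.0
```

The contact came at TCP z = 71.2, against an expected seat height of 71.3. I'll release the lid, back off and check.

Run:
```python
from h import *
open_gripper(); st("open")
movel([*BOX,160.],max_speed=120)
movep([430,300,300],down(76.4)); wait(.3); st("away")
for n in("side","top"):
    c=camera(n); cv2.imwrite(f"pics/{n}4.png",c["image"]); np.savez(f"{n}4.npz",**c)
    W=world(c); Z=W[...,2]; u=(W[...,:2]-BOX)@np.array([[np.cos(np.radians(-13.6)),-np.sin(np.radians(-13.6))],[np.sin(np.radians(-13.6)),np.cos(np.radians(-13.6))]])
    m=(abs(u[...,0])<88)&(abs(u[...,1])<68)&(abs(u[...,1])>22)&(Z>45)&(Z<85)
    A=np.c_[u[m],np.ones(m.sum())]; k=np.linalg.lstsq(A,Z[m],rcond=None)[0]
    print(n,"plate z",round(k[2],2),"tilt mm over 168/128",np.round(k[:2]*[168,128],2),m.sum(), rect(c,(Z>52)&(Z<78)&(abs(u)<130).all(-1),64,minpx=300))
a=cv2.imread("pics/side4.png")[100:330,150:450]; cv2.imwrite("pics/s4.png",cv2.resize(a,None,fx=2.5,fy=2.5))
```

```text
open t 22.9 p [525.6   4.7  70.9] F [ 0.4 -0.7  0.8] gap 85.3 gf 0.0
away t 25.38 p [430.3 299.4 299.8] F [-0.2 -0.3 -0. ] gap 85.2 gf 0.0
side plate z 62.36 tilt mm over 168/128 [-0.6   4.18] 1105 [([281, 178], 526.6, -0.8, 191.4, 158.0, -13.7)]
top plate z 64.35 tilt mm over 168/128 [-0.28  0.28] 2445 [([289, 225], 528.1, 4.2, 191.8, 151.8, -13.5)]
```

View pics/s4.png

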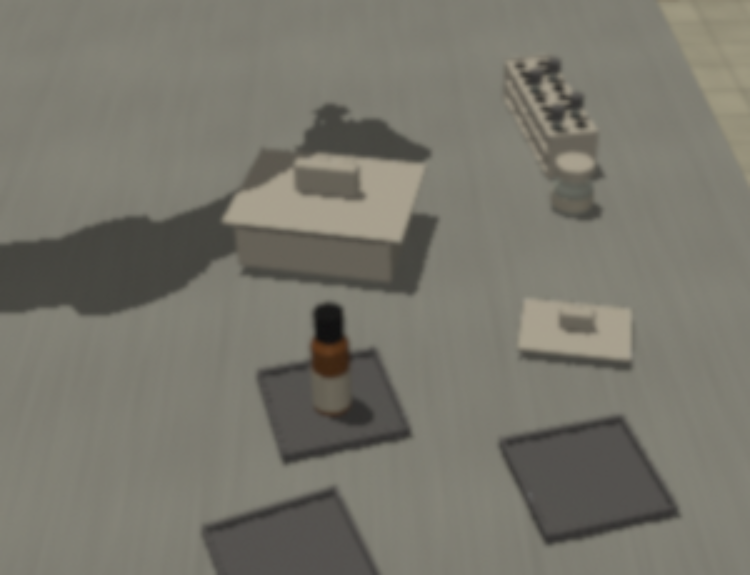

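The crop shows the lid flat on the box around (325,195), and the bottle upright in the tray at (330,360). The top depth puts the plate at 64.35 mm (64 expected) with 0.3 mm of tilt. The 4 mm tilt from the side view comes from box-wall pixels in its mask. I'll hand it in.

```bash
python3 -c "
from workcell import *
print(finish_job())"
```

```text
the job is handed in; nothing more can be done
None
```

The job is handed in: the tall bottle stands upright in the nearest tray, and the lid sits flat on the box rim and is released, at about 25 s on the robot's clock; no verdict came back.

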